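# Make up the row-card rail in the wine cellar

## Robot

A 7-joint arm with a two-finger parallel gripper is mounted at the origin on the work surface. World frame = base frame: x ahead of the robot, y to its left, z up, the work surface at z = 0. Lengths are in m, angles in rad, forces in N, time in s.
With the tool pointing down it reaches from about 0.35 to 0.9 m from the base axis. Payload 7.2 kg.
Tool frame: the origin (TCP) lies on the centre line of the jaws, within the pads' length; the fingertips stand 8 mm ahead of it and the grasp point (between the pads) lies 11 mm behind it; z points along the fingers, y is the line along which they close (so a half turn about z gives the same grasp; the last joint's range is limited). The gripper opens to 88 mm and grips with 3 to 60 N. Pads are 20 mm wide; open, the fingers measure 115 mm over their backs; the gripper's body (75 mm by 178 mm) begins 61 mm behind the grasp point.
Start: joints at [-1.171, 0.411, -0.013, 1.596, 0.006, 1.134, -0.082], TCP at [0.282, 0.558, 0.231] pointing down, gripper open.
Joint ranges: [-2.95, 2.95], [-0.29, 1.99], [-1.47, 1.44], [0.14, 2.54], [-1.03, 4.17], [0.13, 1.85], [-2.86, 2.86]. Speed limits (rad/s): [2.39, 2.39, 3.01, 3.01, 3.14, 3.14, 3.14].

## Interface

Orientations are given as a rotation vector (axis times angle).
In Python, from station import * gives the robot as it stands.
- The arm moves only by the tool carry_out, never from a script. Its argument "moves" is a list of rows, each a list of 7 numbers: the shift along the tool's x, y, z in cm, then the turn, a rotation vector about the tool's x, y, z in degrees, then the finger opening in cm, from 0 to 8.78. In form: [[dx, dy, dz, rx, ry, rz, grip], ...]. A call has 1 to 12 rows; each row shifts and turns the commanded pose from where the row before left it, along the tool's axes as they then stand; what a row does not reach is not made up. A row lasts 1/12 s, in which the tool goes at most 41.7 mm and 7.16 degrees, less where a joint would pass 70% of its speed; a pose out of reach is approached as far as the arm can. A call with a gripper value outside its range is refused whole. The fingers move at their own pace and stop on an object; "squeeze" is the grip in N (left out, the last holds). Time passes only in rows, so rows that do not move let the fingers close. It gives the time, the measured TCP pose, the force, the opening and the grip force at its end, in the units of the state.
- read_state(): the state, without advancing time (a new reading comes with each control period).
- camera(name): name is "scene" or "top" or "wrist"; returns a dict with "img" (480x640x3 uint8, red, green, blue), "mtx" (3x3 intrinsics, pixels), "k1" (the pictures are not rectified: a ray, as slopes to the right and down, at radius r is drawn at 1 + k1 r^2 times it, then the intrinsics apply), "rvec" (rotation vector, rad) and "tvec" (3), from world to camera coordinates, as OpenCV has them; the wrist camera has in their place "tool_from_camera" (4x4, takes a point from camera to tool coordinates, whose origin is the TCP and whose axes are the flange's). Camera axes: x right, y down, z forward; pixel columns grow to the right and rows downward; lengths in m; the calibration is good to about 2 mm. A picture is of the moment at which its call begins: read the wrist's pose just before it. There is no depth.
- hand_in(): hands the job in; it is judged then, once.
The state is a dict: "time": time; "joint_pos": joint angles; "dq": joint speeds; "joint_efforts": joint torques, N m; "tcp_pos": TCP position; "ee_rot": TCP orientation; "ft_force": force on the tool from outside, world axes, zero at the start; "ft_torque": the same for the moment, N m; "gripper_width": opening from 0.0 (shut) to 1.0 (fully open); "grasp_force": force on a finger pad.
Only numpy, scipy, OpenCV 4.12 (cv2) and the standard library are available. Lean on these libraries where they do the work, as an engineer would, in place of code of your own. Each camera call takes 0.05 s, during which the arm holds its last target. There are 200 camera calls.

## Task

Make up the card rail: slide every row card standing on the bench into the rail's channel through its open end, foot under the lips, until the whole card is past the mouth. Then take the sprung keeper bar with the brass ends (not the plain stick) out of the tray and lock the cards in with it: press its sprung plunger against the back wall of the slotted cheek, bring the bar down level between the cheeks and let the spring push its fixed pin home into the cup, with the plunger resting at the bottom of the slot. Leave the bottle, the wine glass and the mallet alone.

Things in the scene. Friction and masses are not known exactly. Their poses are not given: they have to be found in the camera images.
- rail: Green card rail, fixed (all sizes in mm). Origin: bench level at the channel's open end (mouth); x along the channel to its closed end, y across, z up. Channel x 0 to 250, floor z 6, 38 wide inside; two lips (z 17 to 22) leave a 16 wide slot. Before the mouth the floor strip (62 wide, top z 6) runs on to x -115, with flared guides up to z 18 at x -34 to 0. Cheeks for the bar stand at x -45
- rail_cup (a point): (mm) cup cheek: where the seated pin's axis meets the cheek's inner face; in the rail's frame (-45, 72, 45). Axes as the rail's. The cup is a square pocket in that face, 16 wide (x), 17 deep (towards +y), floor 5 below this point, roof 11 above; the cheek is 56 wide and its top is 17 above this point
- rail_slot (a point): (mm) slotted cheek: the point on its back wall opposite the cup; in the rail's frame (-45, -100, 45). Axes as the rail's. Back wall in the plane of this point, 56 wide, top 55 above it. In front of it (16 towards +y) two ribs form an upright groove 18 wide, open at the top, flaring from 37 above; groove floor 6 below. The seated bar lies level, plunger here, pin in the cup
- bar_mid (a point): Keeper bar (mm): dark wood bar of square section 30 x 30, 140 long, with brass ends; this is the centre of the wooden part and the x axis runs along the bar towards the fixed pin. Fixed pin: 10 diameter, 14 long. Other end: sprung brass plunger, 12 diameter, standing out 40 when free (over all 194). About 0.23 kg
- bar_pin (a point): centre of the outer end of the bar's fixed brass pin, 84 mm from bar_mid along +x of the bar
- bar_spring (a point): centre of the outer end of the bar's sprung plunger, 110 mm from bar_mid along -x of the bar when free
- bar_plunger (a joint): how far the plunger is pressed into the bar (m): 0 free, 0.032 at most; its push is 1.3 N free and grows 0.13 N per mm. In the seated bar it stays pressed about 0.006 to 0.010 m
- tray: low open wooden tray fixed to the bench, 200 x 310 mm (along its x, y), 34 mm high, walls and floor 6 mm thick; origin at the centre of its underside. Holds the bar, the dowel and a cork stopper
- dowel_mid (a point): plain mid-brown wooden stick of the same 30 x 30 mm section, 170 mm long, without brass ends, in the tray; centre, x along it. Not needed: it may be left where it lies
- card1_mid (a point): row card with yellow faces (may be absent; sizes in mm): upright wooden plate 46 long (its x) x 10 thick (its y) on a steel foot 46 x 34 x 8, 85 high over all, 0.16 kg; this point is its centre, 42.5 above the underside. z is up along the plate. Either way round is right
- card2_mid (a point): row card with blue faces (may be absent; sizes in mm): upright wooden plate 46 long (its x) x 10 thick (its y) on a steel foot 46 x 34 x 8, 85 high over all, 0.16 kg; this point is its centre, 42.5 above the underside. z is up along the plate. Either way round is right
- card3_mid (a point): row card with white faces (may be absent; sizes in mm): upright wooden plate 46 long (its x) x 10 thick (its y) on a steel foot 46 x 34 x 8, 85 high over all, 0.16 kg; this point is its centre, 42.5 above the underside. z is up along the plate. Either way round is right
- card4_mid (a point): row card with red faces (may be absent; sizes in mm): upright wooden plate 46 long (its x) x 10 thick (its y) on a steel foot 46 x 34 x 8, 85 high over all, 0.16 kg; this point is its centre, 42.5 above the underside. z is up along the plate. Either way round is right
- card5_mid (a point): row card with orange faces (may be absent; sizes in mm): upright wooden plate 46 long (its x) x 10 thick (its y) on a steel foot 46 x 34 x 8, 85 high over all, 0.16 kg; this point is its centre, 42.5 above the underside. z is up along the plate. Either way round is right
- bottle: standing green wine bottle, 74 mm diameter, 290 mm high; origin at the centre of its underside; leave alone
- wineglass: standing wine glass, 80 mm diameter, 185 mm high; origin at the centre of its foot; leave alone
- mallet: mallet lying on the bench, 240 mm long; origin near its middle; leave alone
Mind the look-alikes: they are no part of the job. Leave any green, pink or turquoise look-alike of the part that bears card3_mid alone.

How it is judged:
On the way, in this order (a step that is already met when the one before it is completed fails the run):
1. every row card is upright in the channel, wholly past the mouth (x of card1_mid in the frame of rail between 0.019 and 0.237 m and y of card1_mid in the frame of rail between -0.008 and 0.008 m and z of card1_mid in the frame of rail between 0.04 and 0.056 m and angle between each of card1_mid, card2_mid, card3_mid, card4_mid, card5_mid's own z axis and vertical below 0.15 rad and x of card2_mid in the frame of rail between 0.019 and 0.237 m and y of card2_mid in the frame of rail between -0.008 and 0.008 m and z of card2_mid in the frame of rail between 0.04 and 0.056 m and x of card3_mid in the frame of rail between 0.019 and 0.237 m and y of card3_mid in the frame of rail between -0.008 and 0.008 m and z of card3_mid in the frame of rail between 0.04 and 0.056 m and x of card4_mid in the frame of rail between 0.019 and 0.237 m and y of card4_mid in the frame of rail between -0.008 and 0.008 m and z of card4_mid in the frame of rail between 0.04 and 0.056 m and x of card5_mid in the frame of rail between 0.019 and 0.237 m and y of card5_mid in the frame of rail between -0.008 and 0.008 m and z of card5_mid in the frame of rail between 0.04 and 0.056 m), for 0.2 s.
2. the keeper bar sits with its pin in the cup and its plunger, pressed, at the bottom of the slot (x of bar_pin in the frame of rail between -0.051 and -0.039 m and z of bar_pin in the frame of rail between 0.038 and 0.053 m and y of bar_pin in the frame of rail above 0.078 m and x of bar_spring in the frame of rail between -0.051 and -0.039 m and z of bar_spring in the frame of rail between 0.038 and 0.053 m and y of bar_spring in the frame of rail below -0.093 m and value of joint bar_plunger above 0.002 m), for 0.2 s.
At the end, for the whole second after the job is handed in: Every card stands upright in the channel, its whole length past the mouth (4 mm allowed). Keeper bar between the cheeks: pin 6 mm or more into the cup, plunger at the bottom of its groove (7 mm in height, 6 mm sideways), spring still pressed 2 mm or more (all of step 1 and all of step 2); the robot touches nothing.
It fails at once if the bottle is pushed aside or knocked over (distance of bottle from where it was at the start of the episode above 0.03 m or angle between bottle's own z axis and vertical above 0.5 rad).
It fails at once if the wine glass is pushed aside or knocked over (distance of wineglass from where it was at the start of the episode above 0.03 m or angle between wineglass's own z axis and vertical above 0.5 rad).
It fails at once if the mallet is pushed aside (distance of mallet from where it was at the start of the episode above 0.03 m).
Of card1, card2, card3, card4, card5 only 3 to 5 are there at a start; the rules pass over those that are not, and their reading is None.
At some moment in a run one of card1, card2, card3, card4, card5 may be knocked a few centimetres aside while the robot is not near it.
Once in a run the grip may slacken for a moment while it holds something.
It also fails if it takes over 210 s, if anything falls off the work surface, if the arm or the gripper's body presses on something with over 40 N, if the wrist force passes 120 N, or if a joint passes its speed limit or range.

## Working session

There is one attempt and no reset: what is moved stays moved. The work goes in short steps, Python scripts to look and compute and a tool call to move; the robot and the scene stay as the last step left them, time stands still between calls to the robot, and variables do not carry over. Pictures are saved under pics/ and viewed, at most 14 in all, crops included, and the job is handed in when it is done.

Besides the shell and the picture viewer there is one more tool, called as a command line: name --pt "numbers of a row" for each row, then --argument value for the rest. carry_out: Moves the arm, as the interface text tells. Its arguments: {"type":"object","properties":{"moves":{"type":"array"},"squeeze":{"type":"number"}},"required":["moves"]}

```bash
mkdir -p pics; ls; cat > h.py <<'E'
from station import *
import numpy as np, cv2
from scipy.spatial.transform import Rotation as R
def snap(n,f):
    s=read_state(); c=camera(n); cv2.imwrite('pics/'+f,cv2.cvtColor(c['img'],cv2.COLOR_RGB2BGR))
    c['s']=s; c.update(ext(n,c,s)); np.save('pics/'+f+'.npy',{k:v for k,v in c.items()},allow_pickle=True); return c
def ext(n,c,s):
    if n=='wrist':
        T=np.eye(4);T[:3,:3]=R.from_rotvec(s['ee_rot']).as_matrix();T[:3,3]=s['tcp_pos']
        W=T@np.array(c['tool_from_camera']); return dict(Rw=W[:3,:3],C=W[:3,3])
    Rm=R.from_rotvec(np.ravel(c['rvec'])).as_matrix(); return dict(Rw=Rm.T,C=-Rm.T@np.ravel(c['tvec']))
def load(f): return np.load('pics/'+f+'.npy',allow_pickle=True).item()
def und(c,u,v):
    K=np.array(c['mtx']); k=c['k1']; d=np.array([(u-K[0,2])/K[0,0],(v-K[1,2])/K[1,1]]); x=d.copy()
    for _ in range(30): x=d/(1+k*(x@x))
    return x
def at(c,u,v,z=0.):
    d=c['Rw']@np.r_[und(c,u,v),1]; return c['C']+d*(z-c['C'][2])/d[2]
def px(c,P):
    p=c['Rw'].T@(np.array(P)-c['C']); x=p[:2]/p[2]; x=x*(1+c['k1']*(x@x)); K=np.array(c['mtx']); return K[0,0]*x[0]+K[0,2],K[1,1]*x[1]+K[1,2]
E
python3 - <<'E'
from h import *
for n in('scene','top'):
    c=snap(n,n+'0.png'); print(n,c['C'].round(3),c['Rw'][:,2].round(3))
s=read_state();print(s)
E
```

```text
pics
scene [1.779 0.223 1.076] [-0.749 -0.153 -0.644]
top [ 4.530e-01 -1.000e-03  1.174e+00] [ 0.153 -0.019 -0.988]
{'time': 0.1, 'joint_pos': array([-1.17119139,  0.41181466, -0.01275002,  1.59692745,  0.00558192,
        1.13432131, -0.08219154]), 'dq': array([-1.49038657e-03, -9.42138430e-05,  1.95207604e-04, -2.12382911e-03,
       -8.31485558e-04,  1.98809276e-03, -9.98543513e-05]), 'joint_efforts': array([ 3.61991413e-03, -5.89100432e+01,  6.44093826e-01, -2.91710168e+01,
       -5.37777878e-02,  1.44803489e-02,  4.33101764e-05]), 'tcp_pos': array([0.28164052, 0.55745484, 0.2299097 ]), 'ee_rot': array([-7.27991489e-01, -3.05580866e+00,  2.21637163e-03]), 'ft_force': array([-0.29200201, -0.53101334, -0.9364766 ]), 'ft_torque': array([ 0.0259403 , -0.00306013,  0.05684614]), 'grasp_force': 0.0, 'gripper_width': 1.0003135889632369}
```

View pics/top0.png

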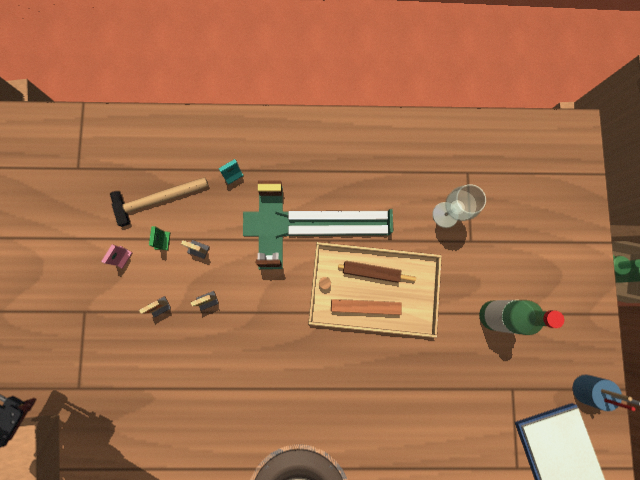

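View pics/scene0.png

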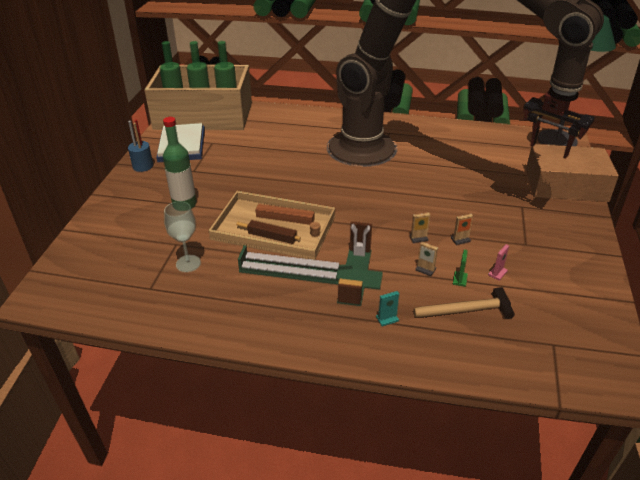

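The top view shows three row cards, at (195,248) white, (204,302) and (155,309). The look-alikes are green (160,239), pink (116,257) and turquoise (231,173). The keeper bar with brass ends is at (372,272) and the plain dowel is at (366,308). The rail mouth is near (288,223), with the channel running to the right.

```bash
python3 - <<'E'
import cv2,numpy as np
t=cv2.imread('pics/top0.png');s=cv2.imread('pics/scene0.png')
a=cv2.resize(t[225:325,130:290],None,fx=5,fy=5,interpolation=cv2.INTER_CUBIC)[:, :800]
a=cv2.resize(t[175:325,130:230],(400,600),interpolation=cv2.INTER_CUBIC)
b=cv2.resize(s[200:290,400:520],(400,300),interpolation=cv2.INTER_CUBIC)
d=cv2.resize(t[172:277,236:406],(400,247),interpolation=cv2.INTER_CUBIC); d=cv2.copyMakeBorder(d,0,53,0,0,0)
cv2.imwrite('pics/c1.png',np.hstack([a,np.vstack([b,d])]))
a=cv2.resize(t[175:275,236:336],(600,600),interpolation=cv2.INTER_CUBIC)
E
```

```text
(no output)
```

View pics/c1.png

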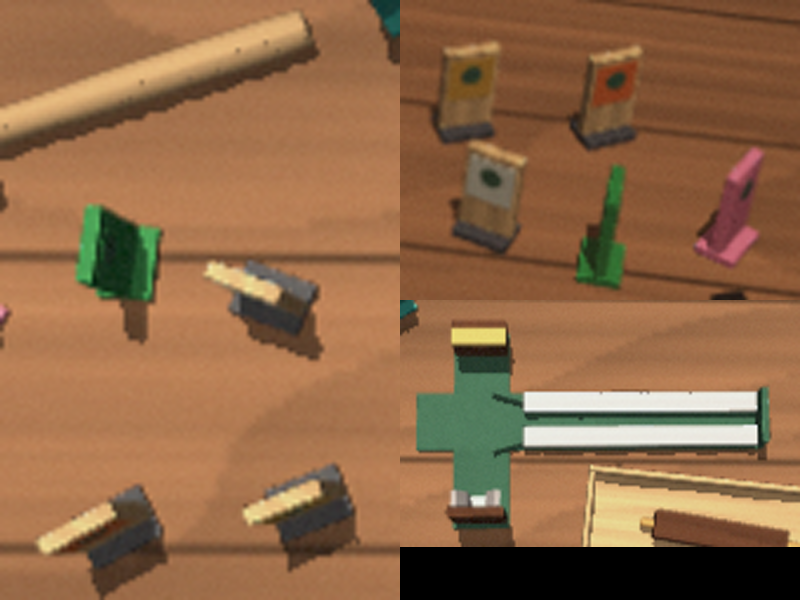

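The crop shows yellow at (204,302), orange at (155,309) and white at (195,248) as the real cards, with wood plates and grey steel feet. The green and pink ones are look-alikes. The cup cheek is at the top and the slotted cheek at the bottom, so rail x runs to the right (world -y).

```bash
cat >> h.py <<'E'
def rail(P): # world->rail mm
    p=np.load('rail.npy'); c,s=np.cos(p[2]),np.sin(p[2]); d=np.array(P)[:2]-p[:2]; return np.array([c*d[0]+s*d[1],-s*d[0]+c*d[1]])*1000
def unrail(x,y):
    p=np.load('rail.npy'); c,s=np.cos(p[2]),np.sin(p[2]); return np.array([p[0]+(c*x-s*y)/1000,p[1]+(s*x+c*y)/1000])
def go(x,y,yaw=None):
    """print moves for tool-down: yaw=world angle (deg) of tool y line"""
    s=read_state(); M=R.from_rotvec(s['ee_rot']).as_matrix(); d=np.r_[np.array([x,y])-s['tcp_pos'][:2],0]
    a=np.degrees(np.arctan2(M[1,1],M[0,1])); print('tcp',s['tcp_pos'].round(4),'yaw',a.round(1),'tilt',M[:,2].round(3),'j7',s['joint_pos'][6].round(2),'t',round(s['time'],2))
    print(' shift first (tool cm):',(M.T@d*100).round(2))
    if yaw is not None:
        t=(yaw-a+90)%180-90; M2=M@R.from_rotvec([0,0,-np.radians(t)]).as_matrix(); print(' rz',round(-t,1),' shift after turn:',(M2.T@d*100).round(2))
E
python3 - <<'E'
from h import *
from scipy.optimize import least_squares
c=load('top0.png')
obs=[((0,8,22),(288.7,219.2)),((0,-8,22),(288.7,226.4)),((250,8,22),(387.7,219.8)),((250,-8,22),(387.7,226.4))]
def f(p):
    r=[]
    for q,o in obs:
        cs,s=np.cos(p[2]),np.sin(p[2]); P=[p[0]+(cs*q[0]-s*q[1])/1e3,p[1]+(s*q[0]+cs*q[1])/1e3,q[2]/1e3]; r+=list(np.subtract(px(c,P),o))
    return r
s=least_squares(f,[.55,.05,-1.57]); np.save('rail.npy',s.x); print('rail',s.x,np.round(s.fun,1))
for n,P in dict(cuptop=(-45,72,62),slot=(-45,-100,100),slotfloor=(-115,0,6),end=(250,0,22)).items(): print(n,np.round(px(c,np.r_[unrail(*P[:2]),P[2]/1e3]),1))
g=lambda u,v:(130+u/4,175+v/4)
for n,a,b in(('white',(208,270),(281,295)),('yellow',(246,519),(322,487)),('orange',(41,547),(115,511))):
    A=at(c,*g(*a),.085);B=at(c,*g(*b),.085); print(n,((A+B)/2).round(4),'len',np.linalg.norm(A-B).round(4),'ang',np.degrees(np.arctan2(*(B-A)[1::-1])).round(1),'rail',rail((A+B)/2).round(0))
for n,u in dict(pin=(338,267),spr=(414.5,279),cork=(324,284)).items(): print(n,at(c,*u,.021).round(4),rail(at(c,*u,.021)).round(0))
go(*((0,0)))
E
```

```text
rail [ 0.65082724  0.03175206 -1.56475059] [-0.3  0.4 -0.4 -0.4  0.3  0.1  0.5 -0.2]
cuptop [269.6 190.8]
slot [267.5 259.9]
slotfloor [242.9 223.7]
end [388.1 223.1]
white [0.5839 0.2559 0.085 ] len 0.0453 ang -108.4 rail [-225.  -66.]
yellow [0.4569 0.2277 0.085 ] len 0.0464 ang -66.7 rail [-197. -193.]
orange [0.4416 0.3441 0.085 ] len 0.0456 ang -63.3 rail [-314. -207.]
pin [ 0.5414 -0.0922  0.021 ] [ 123. -110.]
spr [ 0.5131 -0.2811  0.021 ] [ 312. -140.]
cork [ 0.4994 -0.0576  0.021 ] [  88. -152.]
tcp [0.2816 0.5575 0.2299] yaw 63.2 tilt [-0.001 -0.001 -1.   ] j7 -0.08 t 0.1
 shift first (tool cm): [  0.   -62.46   0.09]
```

```bash
python3 -c "
from h import *
go(.5839,.2559,-18.4)"
```

```text
tcp [0.2816 0.5575 0.2299] yaw 63.2 tilt [-0.001 -0.001 -1.   ] j7 -0.08 t 0.1
 shift first (tool cm): [-4.058e+01 -1.329e+01  2.000e-02]
 rz 81.6  shift after turn: [-1.907e+01  3.820e+01  2.000e-02]
```

carry_out --pt "-3.38 -1.11 0 0 0 0 8.5" --pt "-3.38 -1.11 0 0 0 0 8.5" --pt "-3.38 -1.11 0 0 0 0 8.5" --pt "-3.38 -1.11 0 0 0 0 8.5" --pt "-3.38 -1.11 0 0 0 0 8.5" --pt "-3.38 -1.11 0 0 0 0 8.5" --pt "-3.38 -1.11 0 0 0 0 8.5" --pt "-3.38 -1.11 0 0 0 0 8.5" --pt "-3.38 -1.11 0 0 0 0 8.5" --pt "-3.38 -1.11 0 0 0 0 8.5" --pt "-3.38 -1.11 0 0 0 0 8.5" --pt "-3.38 -1.11 0 0 0 0 8.5"

```text
time: 1.1
tcp_pos: [0.5846, 0.2545, 0.2303]
ee_rot: [-0.728, -3.056, 0.001]
ft_force: [-0.1, 0.6, 0.1]
gripper_width: 0.97
grasp_force: 0.0
```

carry_out --pt "0 0 0 0 0 6.8 5" --pt "0 0 0 0 0 6.8 5" --pt "0 0 0 0 0 6.8 5" --pt "0 0 0 0 0 6.8 5" --pt "0 0 0 0 0 6.8 5" --pt "0 0 0 0 0 6.8 5" --pt "0 0 0 0 0 6.8 5" --pt "0 0 0 0 0 6.8 5" --pt "0 0 0 0 0 6.8 5" --pt "0 0 0 0 0 6.8 5" --pt "0 0 0 0 0 6.8 5" --pt "0 0 0 0 0 6.8 5"

```text
time: 2.1
tcp_pos: [0.5835, 0.2561, 0.2302]
ee_rot: [-2.553, -1.83, 0.001]
ft_force: [-0.9, 0.2, -0.3]
gripper_width: 0.569
grasp_force: 0.0
```

```bash
python3 -c "
from h import *
go(.5839,.2559,-18.4)
c=snap('wrist','w1.png');print(px(c,[.5839,.2559,.085]),c['C'])"
```

```text
tcp [0.5835 0.2561 0.2302] yaw -18.7 tilt [-0.001 -0.    -1.   ] j7 -0.64 t 2.1
 shift first (tool cm): [-0.    0.04 -0.  ]
 rz -0.3  shift after turn: [-0.    0.04 -0.  ]
(np.float64(325.17531485289743), np.float64(226.68705567138102)) [0.60534646 0.31728177 0.38516236]
```

View pics/w1.png

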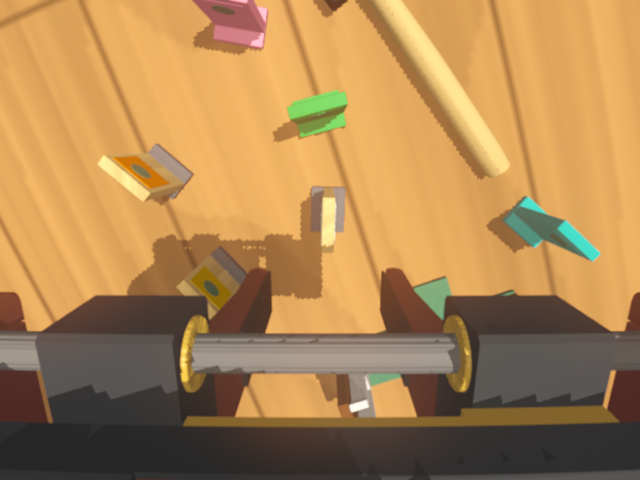

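The wrist view shows the white card below, plate top from (327,192) to (329,245), aligned with the jaws. The other real cards (orange at (145,172), yellow at (215,280)) and the look-alikes are clear of the fingers.

```bash
python3 -c "
from h import *
c=load('w1.png');A=at(c,327,192,.085);B=at(c,329.5,245,.085);p=(A+B)/2;print(A,B,p)
go(p[0],p[1],np.degrees(np.arctan2(*(B-A)[1::-1]))+90)"
```

```text
[0.59434506 0.28221416 0.085     ] [0.58232557 0.24013504 0.085     ] [0.58833532 0.2611746  0.085     ]
tcp [0.5835 0.2561 0.2301] yaw -19.2 tilt [-0.001 -0.    -1.   ] j7 -0.65 t 2.15
 shift first (tool cm): [ 0.64  0.29 -0.  ]
 rz -3.3  shift after turn: [ 0.62  0.33 -0.  ]
```

carry_out --pt "0.4 0.25 2.6 0 0 -1.7 4.5" --pt "0 0 2.6 0 0 0 4.5" --pt "0 0 2.6 0 0 0 4.5" --pt "0 0 2.6 0 0 0 4.5" --pt "0 0 2.6 0 0 0 4.5" --pt "0 0 2.6 0 0 0 4.5" --pt "0 0 2.3 0 0 0 4.5" --pt "0 0 0 0 0 0 4.5" --pt "0 0 0 0 0 0 0.5" --pt "0 0 0 0 0 0 0.5" --pt "0 0 0 0 0 0 0.5" --pt "0 0 0 0 0 0 0.5" --squeeze 35

```text
time: 3.15
tcp_pos: [0.5884, 0.2595, 0.0534]
ee_rot: [2.52, 1.876, 0.004]
ft_force: [-0.7, -0.4, 0.7]
gripper_width: 0.25
grasp_force: 0.0
```

carry_out --pt "0 0 0 0 0 0 0.5" --pt "0 0 0 0 0 0 0.5" --pt "0 0 0 0 0 0 0.5" --pt "0 0 -0.4 0 0 0 0.5" --pt "0 0 -0.6 0 0 0 0.5" --pt "0 0 0 0 0 0 0.5"

```text
time: 3.65
tcp_pos: [0.5879, 0.2592, 0.0627]
ee_rot: [2.52, 1.875, 0.002]
ft_force: [0.4, -0.1, -1.6]
gripper_width: 0.112
grasp_force: 35.0
```

```bash
python3 -c "
from h import *
print(read_state()['grasp_force'],read_state()['gripper_width']*87.8)
for x in(-150,-115,0,205): print(x,unrail(x,0));go(*unrail(x,0),.35)"
```

```text
34.99935865402222 9.79138533791758
-150 [0.64992039 0.18174932]
tcp [0.5879 0.2592 0.0627] yaw -16.7 tilt [ 0.001  0.    -1.   ] j7 -0.54 t 3.65
 shift first (tool cm): [-5.63  8.17  0.  ]
 rz -17.1  shift after turn: [-7.78  6.16  0.  ]
-115 [0.65013199 0.14674996]
tcp [0.5879 0.2592 0.0627] yaw -16.7 tilt [ 0.001  0.    -1.   ] j7 -0.54 t 3.65
 shift first (tool cm): [-8.98  9.19  0.  ]
 rz -17.1  shift after turn: [-11.28   6.16   0.  ]
0 [0.65082724 0.03175206]
tcp [0.5879 0.2592 0.0627] yaw -16.7 tilt [ 0.001  0.    -1.   ] j7 -0.54 t 3.65
 shift first (tool cm): [-19.97  12.57  -0.  ]
 rz -17.1  shift after turn: [-22.78   6.15  -0.  ]
205 [ 0.65206661 -0.17324419]
tcp [0.5879 0.2592 0.0627] yaw -16.7 tilt [ 0.001  0.    -1.   ] j7 -0.54 t 3.65
 shift first (tool cm): [-3.957e+01  1.858e+01 -1.000e-02]
 rz -17.1  shift after turn: [-4.328e+01  6.150e+00 -1.000e-02]
```

carry_out --pt "0 0 -0.6 0 0 0 0.5" --pt "0 0 0 0 0 -5.7 0.5" --pt "0 0 0 0 0 -5.7 0.5" --pt "0 0 0 0 0 -5.7 0.5" --pt "-2.6 2.05 0 0 0 0 0.5" --pt "-2.6 2.05 0 0 0 0 0.5" --pt "-2.6 2.05 0 0 0 0 0.5" --pt "0 0 0 0 0 0 0.5" --pt "0 0 0 0 0 0 0.5"

```text
time: 4.4
tcp_pos: [0.6507, 0.1782, 0.0678]
ee_rot: [2.218, 2.223, -0.001]
ft_force: [0.5, 1.1, -2.5]
gripper_width: 0.111
grasp_force: 35.0
```

```bash
python3 -c "
from h import *
s=read_state();print(s['grasp_force'],s['gripper_width']*87.8)
for x in(-150,-60,205): go(*unrail(x,0),.35)
c=snap('wrist','w2.png');d=snap('scene','s2.png');t=snap('top','t2.png')
a=t['img'][195:290,150:300,::-1];b=d['img'][210:330,320:480,::-1]
cv2.imwrite('pics/c2.png',np.hstack([cv2.resize(c['img'][:,:,::-1],(400,300)),cv2.resize(b,(400,300),interpolation=2)]))
cv2.imwrite('pics/c2.png',np.vstack([cv2.imread('pics/c2.png'),cv2.copyMakeBorder(cv2.resize(a,(474,300),interpolation=2),0,0,0,326,0)]))"
```

```text
34.99936044216156 9.789449584331708
tcp [0.6507 0.1782 0.0678] yaw 0.1 tilt [ 0.001 -0.001 -1.   ] j7 -0.15 t 4.4
 shift first (tool cm): [ 0.36 -0.08 -0.  ]
 rz -0.2  shift after turn: [ 0.36 -0.08 -0.  ]
tcp [0.6507 0.1782 0.0678] yaw 0.1 tilt [ 0.001 -0.001 -1.   ] j7 -0.15 t 4.4
 shift first (tool cm): [-8.64 -0.04  0.01]
 rz -0.2  shift after turn: [-8.64 -0.08  0.01]
tcp [0.6507 0.1782 0.0678] yaw 0.1 tilt [ 0.001 -0.001 -1.   ] j7 -0.15 t 4.4
 shift first (tool cm): [-35.14   0.06   0.05]
 rz -0.2  shift after turn: [-35.14  -0.08   0.05]
```

View pics/c2.png

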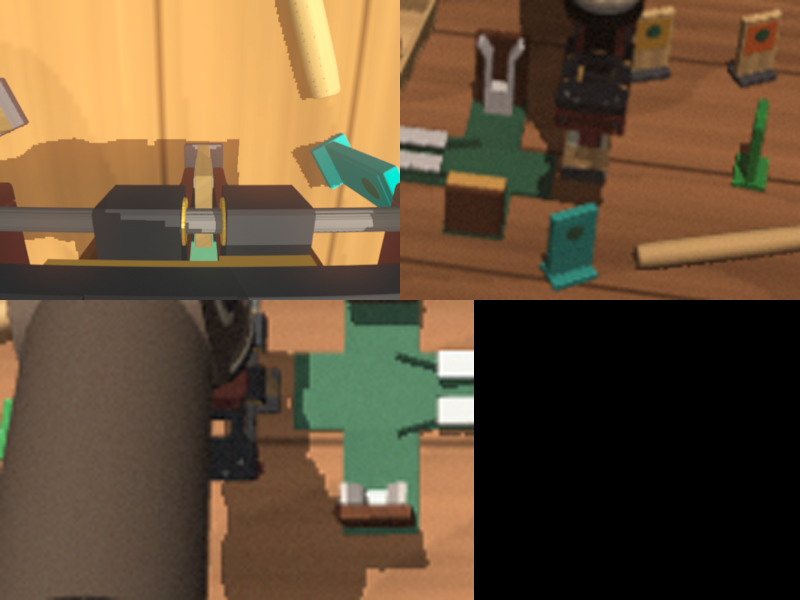

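The card is upright in the jaws and lined up with the channel axis. In the top crop the foot is centred at about row 390, level with the slot. Slide in slowly.

carry_out --pt "-0.5 -0.08 0.4 0 0 -0.2 0.5" --pt "-1.4 0 0.25 0 0 0 0.5" --pt "-1.4 0 0 0 0 0 0.5" --pt "-1.4 0 0 0 0 0 0.5" --pt "-1.4 0 0 0 0 0 0.5" --pt "-1.4 0 0 0 0 0 0.5" --pt "-1.4 0 0 0 0 0 0.5" --pt "-1.4 0 0 0 0 0 0.5" --pt "-1.2 0 0 0 0 0 0.5" --pt "-1.2 0 0 0 0 0 0.5" --pt "-1.0 0 0 0 0 0 0.5" --pt "0 0 0 0 0 0 0.5"

```text
time: 5.55
tcp_pos: [0.651, 0.0412, 0.0616]
ee_rot: [2.211, 2.228, 0.001]
ft_force: [3.1, -2.3, -1.6]
gripper_width: 0.116
grasp_force: 35.0
```

```bash
python3 -c "
from h import *
s=read_state();print(s['grasp_force'],s['gripper_width']*87.8,s['ft_force'],s['ft_torque'],rail(s['tcp_pos']))
go(*unrail(205,0),.35)"
```

```text
35.001457929611206 10.215593631310162 [ 3.13536338 -2.27020707 -1.63014953] [-0.58365233 -0.77047109  0.00757152] [-9.48555941  0.21245573]
tcp [0.651  0.0412 0.0616] yaw 0.4 tilt [ 0.002 -0.001 -1.   ] j7 0.06 t 5.55
 shift first (tool cm): [-21.45  -0.06   0.03]
 rz 0.1  shift after turn: [-2.145e+01 -2.000e-02  3.000e-02]
```

carry_out --pt "-0.5 0.1 0 0 0 0 0.5" --pt "-1 0 0 0 0 0 0.5" --pt "-1 0 0 0 0 0 0.5" --pt "-1 0 0 0 0 0 0.5" --pt "-1 0 0 0 0 0 0.5" --pt "-1 0 0 0 0 0 0.5" --pt "0 0 0 0 0 0 0.5"

```text
time: 6.13
tcp_pos: [0.6518, -0.0142, 0.0613]
ee_rot: [2.212, 2.228, -0.001]
ft_force: [3.2, -2.0, -1.6]
gripper_width: 0.114
grasp_force: 35.0
```

```bash
python3 -c "
from h import *
s=read_state();print(s['grasp_force'],s['gripper_width']*87.8,s['ft_force'],s['ft_torque'],rail(s['tcp_pos']))
go(*unrail(205,0),.35)"
```

```text
35.001177191734314 10.016883618432336 [ 3.1894049  -2.00927284 -1.59189011] [-0.40604429 -0.48536661  0.07582533] [45.9893379  0.664719 ]
tcp [ 0.6518 -0.0142  0.0613] yaw 0.4 tilt [ 0.001 -0.002 -1.   ] j7 0.14 t 6.13
 shift first (tool cm): [-15.9   -0.09   0.03]
 rz 0.1  shift after turn: [-15.9   -0.07   0.03]
```

carry_out --pt "-1.4 0.06 0 0 0 0 0.5" --pt "-1.6 0 0 0 0 0 0.5" --pt "-1.6 0 0 0 0 0 0.5" --pt "-1.6 0 0 0 0 0 0.5" --pt "-1.6 0 0 0 0 0 0.5" --pt "-1.6 0 0 0 0 0 0.5" --pt "-1.6 0 0 0 0 0 0.5" --pt "-1.6 0 0 0 0 0 0.5" --pt "-1.6 0 0 0 0 0 0.5" --pt "-1.4 0 0 0 0 0 0.5" --pt "0 0 0 0 0 0 0.5"

```text
time: 7.05
tcp_pos: [0.6539, -0.1713, 0.0615]
ee_rot: [2.212, 2.227, -0.001]
ft_force: [1.8, -1.8, -1.4]
gripper_width: 0.114
grasp_force: 35.0
```

```bash
python3 -c "
from h import *
s=read_state();print(s['grasp_force'],s['gripper_width']*87.8,s['ft_force'],s['ft_torque'],rail(s['tcp_pos']))"
```

```text
35.00020980834961 9.993453360938831 [ 1.8124451  -1.75076941 -1.35369157] [-0.33471807 -0.33319857  0.0637731 ] [203.08297669   1.84333575]
```

carry_out --pt "0 0 0.1 0 0 0 4" --pt "0 0 0 0 0 0 4" --pt "0 0 0 0 0 0 4" --pt "0 0 0 0 0 0 4" --pt "0 0 -2.5 0 0 0 4" --pt "0 0 -3 0 0 0 4" --pt "0 0 -3 0 0 0 4" --pt "0 0 -3 0 0 0 4" --pt "0 0 -3 0 0 0 4" --pt "0 0 0 0 0 0 4"

```text
time: 7.88
tcp_pos: [0.6568, -0.1667, 0.2122]
ee_rot: [2.203, 2.228, 0.009]
ft_force: [0.3, -1.2, 0.8]
gripper_width: 0.457
grasp_force: 0.0
```

```bash
python3 -c "
from h import *
go(.4569,.2277,23.3);go(*unrail(-150,-193))
d=snap('scene','s3.png');t=snap('top','t3.png')
a=cv2.resize(t['img'][225:325,130:290,::-1],(480,300),interpolation=2);b=cv2.resize(d['img'][200:320,220:540,::-1],(800,300),interpolation=2)
cv2.imwrite('pics/c3.png',np.vstack([b,cv2.copyMakeBorder(a,0,0,0,320,0)]))"
```

```text
tcp [ 0.6568 -0.1667  0.2122] yaw 0.6 tilt [ 0.009 -0.001 -1.   ] j7 0.33 t 7.88
 shift first (tool cm): [ 39.66 -19.54  -0.25]
 rz -22.7  shift after turn: [44.12 -2.76 -0.25]
tcp [ 0.6568 -0.1667  0.2122] yaw 0.6 tilt [ 0.009 -0.001 -1.   ] j7 0.33 t 7.88
 shift first (tool cm): [ 34.95 -19.59  -0.24]
```

View pics/c3.png

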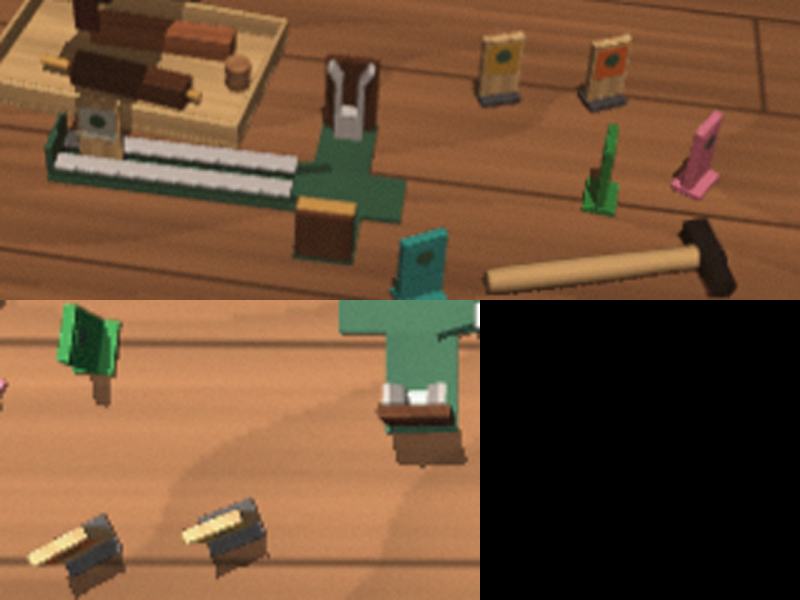

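White stands in the far end of the channel. Yellow and orange haven't moved. Next is yellow.

carry_out --pt "3.3 -1.63 0 0 0 0 4.5" --pt "3.3 -1.63 0 0 0 0 4.5" --pt "3.3 -1.63 0 0 0 0 4.5" --pt "3.3 -1.63 0 0 0 0 4.5" --pt "3.3 -1.63 0 0 0 0 4.5" --pt "3.3 -1.63 0 0 0 0 4.5" --pt "3.3 -1.63 0 0 0 0 4.5" --pt "3.3 -1.63 0 0 0 0 4.5" --pt "3.3 -1.63 0 0 0 0 4.5" --pt "3.3 -1.63 0 0 0 0 4.5" --pt "3.3 -1.63 0 0 0 0 4.5" --pt "3.3 -1.63 0 0 0 0 4.5"

```text
time: 8.98
tcp_pos: [0.4519, 0.2288, 0.2038]
ee_rot: [-2.208, -2.234, 0.004]
ft_force: [0.7, 0.9, -0.2]
gripper_width: 0.509
grasp_force: 0.0
```

carry_out --pt "0 0 0 0 0 -5.7 4.5" --pt "0 0 0 0 0 -5.7 4.5" --pt "0 0 0 0 0 -5.7 4.5" --pt "0 0 0 0 0 -5.7 4.5" --pt "0 0 0 0 0 0 4.5" --pt "0 0 0 0 0 0 4.5"

```text
time: 9.48
tcp_pos: [0.4534, 0.2273, 0.204]
ee_rot: [-1.728, -2.623, 0.003]
ft_force: [0.4, 0.6, -0.4]
gripper_width: 0.512
grasp_force: 0.0
```

```bash
python3 -c "
from h import *
go(.4569,.2277,23.3)
c=snap('wrist','w4.png');print(px(c,[.4569,.2277,.085]),px(c,[.4569+.023*np.cos(np.radians(-66.7)),.2277-.023*np.sin(np.radians(66.7)),.085]))"
```

```text
tcp [0.4534 0.2273 0.204 ] yaw 23.3 tilt [-0.002 -0.001 -1.   ] j7 -0.12 t 9.48
 shift first (tool cm): [-0.1   0.34 -0.  ]
 rz -0.0  shift after turn: [-0.1   0.34 -0.  ]
(np.float64(329.8735310962135), np.float64(234.88477250634878)) (np.float64(329.79355545756624), np.float64(264.23665793408026))
```

View pics/w4.png

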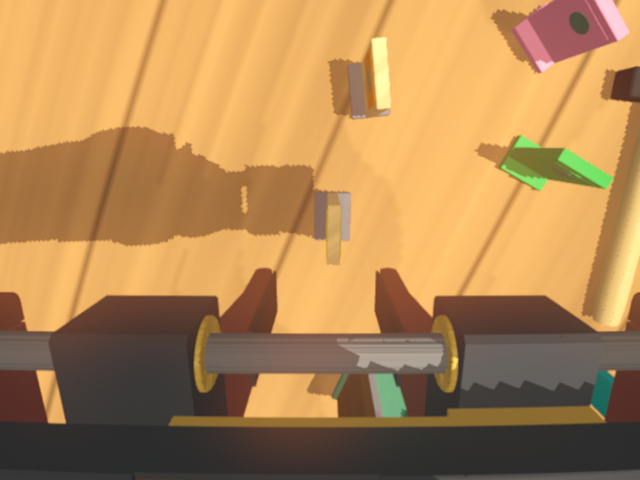

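The yellow card is directly below, plate top (333,205) to (334,263), aligned with the jaws. Descend and grip.

carry_out --pt "-0.1 0.5 2.6 0 0 0 4.5" --pt "0 0 2.6 0 0 0 4.5" --pt "0 0 2.6 0 0 0 4.5" --pt "0 0 2.6 0 0 0 4.5" --pt "0 0 2.6 0 0 0 4.5" --pt "0 0 2.1 0 0 0 4.5" --pt "0 0 0 0 0 0 4.5" --pt "0 0 0 0 0 0 0.5" --pt "0 0 0 0 0 0 0.5" --pt "0 0 0 0 0 0 0.5" --pt "0 0 0 0 0 0 0.5" --pt "0 0 0 0 0 0 0.5"

```text
time: 10.53
tcp_pos: [0.4598, 0.2289, 0.0553]
ee_rot: [1.725, 2.625, 0.003]
ft_force: [-1.0, -0.1, 0.4]
gripper_width: 0.171
grasp_force: 0.0
```

carry_out --pt "0 0 0 0 0 0 0.5" --pt "0 0 0 0 0 0 0.5" --pt "0 0 -0.4 0 0 0 0.5" --pt "0 0 -0.6 0 0 0 0.5" --pt "0 0 -0.6 0 0 0 0.5" --pt "0 0 0 0 0 0 0.5"

```text
time: 11.03
tcp_pos: [0.4598, 0.2288, 0.0714]
ee_rot: [1.725, 2.625, 0.002]
ft_force: [0.1, -0.2, -2.4]
gripper_width: 0.11
grasp_force: 35.0
```

```bash
python3 -c "
from h import *
print(read_state()['grasp_force'],read_state()['gripper_width']*87.8)
go(*unrail(-150,0),.35)"
```

```text
34.9994820356369 9.662770322747097
tcp [0.4598 0.2288 0.0714] yaw 23.4 tilt [ 0.001  0.001 -1.   ] j7 -0.09 t 11.03
 shift first (tool cm): [-11.87  15.58   0.02]
 rz 23.0  shift after turn: [-4.82 18.98  0.02]
```

carry_out --pt "0 0 0 0 0 5.75 0.5" --pt "0 0 0 0 0 5.75 0.5" --pt "0 0 0 0 0 5.75 0.5" --pt "0 0 0 0 0 5.75 0.5" --pt "-0.69 2.71 0 0 0 0 0.5" --pt "-0.69 2.71 0 0 0 0 0.5" --pt "-0.69 2.71 0 0 0 0 0.5" --pt "-0.69 2.71 0 0 0 0 0.5" --pt "-0.69 2.71 0 0 0 0 0.5" --pt "-0.69 2.71 0 0 0 0 0.5" --pt "-0.69 2.71 0 0 0 0 0.5" --pt "0 0 0 0 0 0 0.5"

```text
time: 12.03
tcp_pos: [0.6541, 0.1784, 0.0702]
ee_rot: [2.215, 2.222, 0.003]
ft_force: [-0.3, -0.5, -0.8]
gripper_width: 0.112
grasp_force: 35.0
```

```bash
python3 -c "
from h import *
s=read_state();print(s['grasp_force'],s['gripper_width']*87.8,s['ft_force'])
go(*unrail(0,0.7),0)"
```

```text
34.99924600124359 9.808041913303041 [-0.25525945 -0.52850807 -0.82977353]
tcp [0.6541 0.1784 0.0702] yaw 0.2 tilt [ 0.004 -0.002 -1.   ] j7 -0.2 t 12.03
 shift first (tool cm): [-14.66  -0.3    0.02]
 rz 0.2  shift after turn: [-14.66  -0.25   0.02]
```

carry_out --pt "-0.7 -0.27 0.4 0 0 0 0.5" --pt "-1.4 0 0.3 0 0 0 0.5" --pt "-1.4 0 0 0 0 0 0.5" --pt "-1.4 0 0 0 0 0 0.5" --pt "-1.4 0 0 0 0 0 0.5" --pt "-1.4 0 0 0 0 0 0.5" --pt "-1.4 0 0 0 0 0 0.5" --pt "-1.4 0 0 0 0 0 0.5" --pt "-1.2 0 0 0 0 0 0.5" --pt "-1.2 0 0 0 0 0 0.5" --pt "-1.0 0 0 0 0 0 0.5" --pt "0 0 0 0 0 0 0.5"

```text
time: 13.03
tcp_pos: [0.6506, 0.0419, 0.0642]
ee_rot: [2.212, 2.226, 0.01]
ft_force: [7.1, 0.4, -4.7]
gripper_width: 0.115
grasp_force: 35.0
```

```bash
python3 -c "
from h import *
s=read_state();print(s['grasp_force'],s['gripper_width']*87.8,s['ft_force'],s['ft_torque'],rail(s['tcp_pos']))
go(*unrail(155,1.2),0.35)"
```

```text
35.00150442123413 10.127279392766534 [ 7.12267641  0.38657519 -4.70019957] [-0.0391278  -1.93779686  0.14406019] [-10.17619181  -0.17200731]
tcp [0.6506 0.0419 0.0642] yaw 0.3 tilt [ 0.007  0.002 -1.   ] j7 0.01 t 13.03
 shift first (tool cm): [-16.52   0.14  -0.03]
 rz -0.0  shift after turn: [-16.52   0.14  -0.03]
```

carry_out --pt "0 0.25 0.1 0 0 0 0.5" --pt "0 0 0.1 0 0 0 0.5" --pt "0 0 0 0 0 0 0.5" --pt "0 0 0 0 0 0 0.5"

```text
time: 13.37
tcp_pos: [0.6509, 0.0421, 0.0614]
ee_rot: [2.213, 2.228, 0.002]
ft_force: [4.7, -0.4, -3.1]
gripper_width: 0.114
grasp_force: 35.0
```

```bash
python3 -c "
from h import *
s=read_state();print(s['grasp_force'],s['gripper_width']*87.8,s['ft_force'],s['ft_torque'],rail(s['tcp_pos']),s['tcp_pos'])
c=snap('wrist','w5.png');d=snap('scene','s5.png')
cv2.imwrite('pics/c5.png',np.hstack([cv2.resize(c['img'][120:420,170:470,::-1],(400,400),interpolation=2),cv2.resize(d['img'][230:310,320:400,::-1],(400,400),interpolation=2)]))"
```

```text
35.000821352005005 10.03741850917952 [ 4.67491858 -0.44204184 -3.08516795] [-0.3015584  -1.25807849  0.0988637 ] [-10.33144468   0.14118609] [0.65090596 0.04208417 0.06139081]
```

View pics/c5.png

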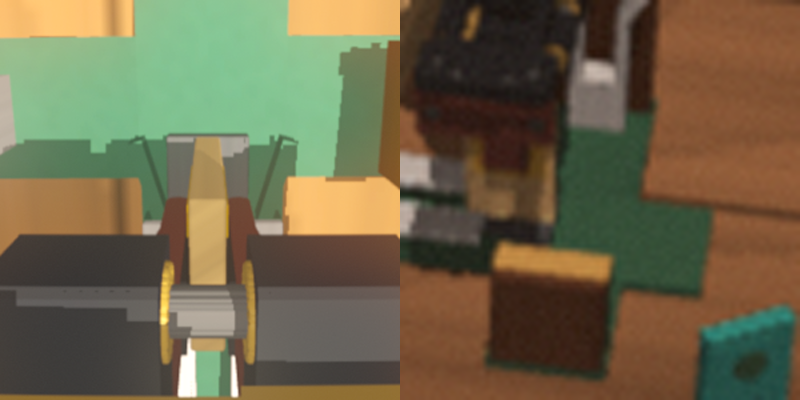

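The card is nosed into the guides and upright, but its foot (167–248 in the crop) sits left of the guides' centre (216). Shift it right (+tool y) and go on.

carry_out --pt "0 0.2 0 0 0 0 0.5" --pt "-0.8 0 0 0 0 0 0.5" --pt "-0.8 0 0 0 0 0 0.5" --pt "-0.8 0 0 0 0 0 0.5" --pt "-0.8 0 0 0 0 0 0.5" --pt "-0.8 0 0 0 0 0 0.5" --pt "0 0 0 0 0 0 0.5"

```text
time: 14.05
tcp_pos: [0.6521, -0.0007, 0.0612]
ee_rot: [2.216, 2.225, -0.002]
ft_force: [0.3, -1.4, 2.8]
gripper_width: 0.113
grasp_force: 35.0
```

```bash
python3 -c "
from h import *
s=read_state();print(s['grasp_force'],s['gripper_width']*87.8,s['ft_force'],s['ft_torque'],rail(s['tcp_pos']),s['tcp_pos'])
go(*unrail(155,1.2),0.35)"
```

```text
35.00019550323486 9.933135949452208 [ 0.3218866  -1.35700825  2.81857603] [-0.87266532  0.02436925 -0.03005754] [32.47180436  1.0305911 ] [ 0.65205413 -0.00071292  0.0612418 ]
tcp [ 0.6521 -0.0007  0.0612] yaw 0.2 tilt [-0.    -0.002 -1.   ] j7 0.07 t 14.05
 shift first (tool cm): [-12.25   0.04   0.02]
 rz -0.1  shift after turn: [-12.25   0.02   0.02]
```

carry_out --pt "-1.2 0 0 0 0 0 0.5" --pt "-1.4 0 0 0 0 0 0.5" --pt "-1.4 0 0 0 0 0 0.5" --pt "-1.4 0 0 0 0 0 0.5" --pt "-1.4 0.03 0 0 0 0 0.5" --pt "-1.4 0 0 0 0 0 0.5" --pt "-1.4 0 0 0 0 0 0.5" --pt "-1.4 0.03 0 0 0 0 0.5" --pt "-1.0 0 0 0 0 0 0.5" --pt "0 0 0 0 0 0 0.5"

```text
time: 14.88
tcp_pos: [0.6533, -0.1222, 0.0612]
ee_rot: [2.217, 2.223, -0.003]
ft_force: [-0.3, -3.6, 4.1]
gripper_width: 0.115
grasp_force: 35.0
```

carry_out --pt "0 0 0.1 0 0 0 4" --pt "0 0 0 0 0 0 4" --pt "0 0 0 0 0 0 4" --pt "0 0 0 0 0 0 4" --pt "0 0 -2.5 0 0 0 4" --pt "0 0 -3 0 0 0 4" --pt "0 0 -3 0 0 0 4" --pt "0 0 -3 0 0 0 4" --pt "0 0 -3 0 0 0 4" --pt "0 0 0 0 0 0 4"

```text
time: 15.72
tcp_pos: [0.6565, -0.1176, 0.2118]
ee_rot: [2.208, 2.225, 0.009]
ft_force: [0.9, -0.1, 1.1]
gripper_width: 0.451
grasp_force: 0.0
```

```bash
python3 -c "
from h import *
s=read_state();print(s['tcp_pos'],rail(s['tcp_pos']),s['ft_force'])
d=snap('scene','s6.png');t=snap('top','t6.png')
a=cv2.resize(t['img'][225:325,130:290,::-1],(480,300),interpolation=2);b=cv2.resize(d['img'][200:320,220:540,::-1],(800,300),interpolation=2)
cv2.imwrite('pics/c6.png',np.vstack([b,cv2.copyMakeBorder(a,0,0,0,320,0)]))
go(.4416,.3441,26.7)"
```

```text
[ 0.65651493 -0.11761125  0.21184476] [149.394964     4.78458252] [ 0.92846389 -0.14885423  1.09899838]
tcp [ 0.6543 -0.117   0.2064] yaw 0.4 tilt [ 0.002 -0.    -1.   ] j7 0.22 t 15.82
 shift first (tool cm): [ 46.27 -20.91  -0.06]
 rz -26.3  shift after turn: [50.75  1.72 -0.06]
```

View pics/c6.png

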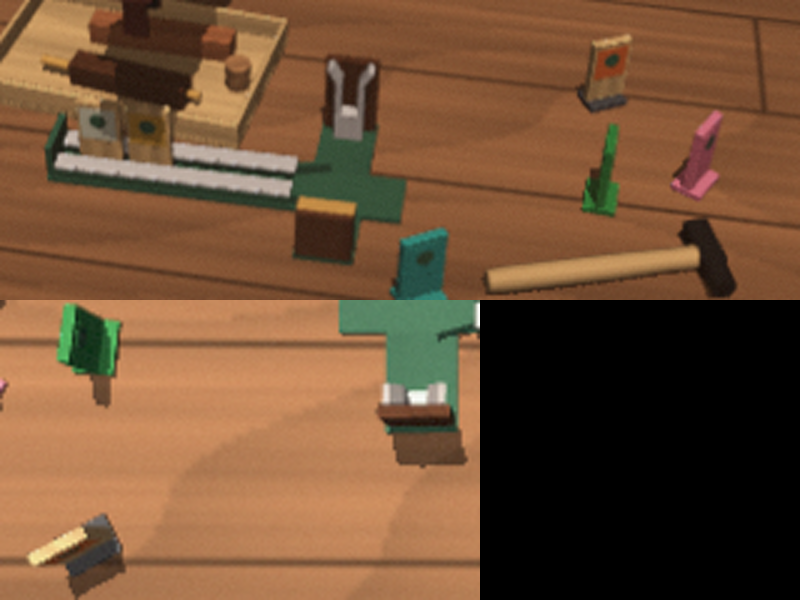

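White and yellow are in the channel; orange hasn't moved. Get orange.

carry_out --pt "3.5 -1.57 0 0 0 0 4.5" --pt "3.5 -1.57 0 0 0 0 4.5" --pt "3.5 -1.57 0 0 0 0 4.5" --pt "3.5 -1.57 0 0 0 0 4.5" --pt "3.5 -1.57 0 0 0 0 4.5" --pt "3.5 -1.57 0 0 0 0 4.5" --pt "3.5 -1.57 0 0 0 0 4.5" --pt "3.5 -1.57 0 0 0 0 4.5" --pt "3.5 -1.57 0 0 0 0 4.5" --pt "3.5 -1.57 0 0 0 0 4.5" --pt "3.5 -1.57 0 0 0 0 4.5" --pt "3.5 -1.57 0 0 0 0 4.5"

```text
time: 16.82
tcp_pos: [0.4602, 0.3024, 0.2035]
ee_rot: [-2.213, -2.23, 0.004]
ft_force: [1.1, 0.9, -1.0]
gripper_width: 0.512
grasp_force: 0.0
```

carry_out --pt "2.1 -1.0 0 0 0 0 4.5" --pt "2.1 -1.0 0 0 0 0 4.5" --pt "0 0 0 0 0 -6.6 4.5" --pt "0 0 0 0 0 -6.6 4.5" --pt "0 0 0 0 0 -6.6 4.5" --pt "0 0 0 0 0 -6.6 4.5" --pt "0 0 0 0 0 0 4.5" --pt "0 0 0 0 0 0 4.5"

```text
time: 17.48
tcp_pos: [0.4413, 0.3427, 0.2038]
ee_rot: [-1.65, -2.672, 0.004]
ft_force: [-0.1, -0.9, 0.6]
gripper_width: 0.515
grasp_force: 0.0
```

```bash
python3 -c "
from h import *
go(.4446,.3451,26.7)
c=snap('wrist','w7.png');print(px(c,[.4446,.3451,.085]))
im=c['img'][100:300,220:440].astype(int);m=(im[...,0]>190)&(im[...,2]<140)&(im[...,1]>150)
cv2.imwrite('pics/c7.png',cv2.resize(c['img'][120:300,200:440,::-1],None,fx=2,fy=2,interpolation=2))"
```

```text
tcp [0.4413 0.3427 0.2038] yaw 26.6 tilt [-0.002 -0.001 -1.   ] j7 -0.29 t 17.48
 shift first (tool cm): [ 0.07  0.4  -0.  ]
 rz -0.1  shift after turn: [ 0.07  0.4  -0.  ]
(np.float64(330.74947199023086), np.float64(232.65093053167135))
```

View pics/c7.png

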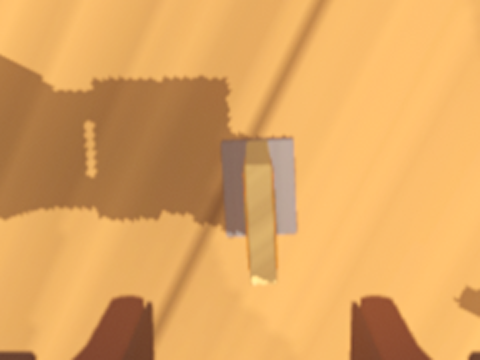

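The orange plate top centre is at (330,232), as predicted. Grip it.

carry_out --pt "0.07 0.4 2.6 0 0 0 4.5" --pt "0 0 2.6 0 0 0 4.5" --pt "0 0 2.6 0 0 0 4.5" --pt "0 0 2.6 0 0 0 4.5" --pt "0 0 2.6 0 0 0 4.5" --pt "0 0 2.1 0 0 0 4.5" --pt "0 0 0 0 0 0 4.5" --pt "0 0 0 0 0 0 0.5" --pt "0 0 0 0 0 0 0.5" --pt "0 0 0 0 0 0 0.5" --pt "0 0 0 0 0 0 0.5" --pt "0 0 0 0 0 0 0.5"

```text
time: 18.53
tcp_pos: [0.4459, 0.3461, 0.0554]
ee_rot: [1.646, 2.675, 0.003]
ft_force: [-0.6, -1.5, 0.3]
gripper_width: 0.173
grasp_force: 0.4
```

carry_out --pt "0 0 0 0 0 0 0.5" --pt "0 0 0 0 0 0 0.5" --pt "0 0 -0.4 0 0 0 0.5" --pt "0 0 -0.6 0 0 0 0.5" --pt "0 0 -0.6 0 0 0 0.5" --pt "0 0 0 0 0 0 0.5"

```text
time: 19.03
tcp_pos: [0.4459, 0.346, 0.0715]
ee_rot: [1.646, 2.675, 0.003]
ft_force: [1.1, -0.2, -1.7]
gripper_width: 0.113
grasp_force: 35.0
```

```bash
python3 -c "
from h import *
print(read_state()['grasp_force'],read_state()['gripper_width']*87.8)
go(*unrail(-260,-170),.35);go(*unrail(-150,1),.35)"
```

```text
34.99968767166138 9.919418134142568
tcp [0.4459 0.346  0.0715] yaw 26.8 tilt [ 0.001  0.001 -1.   ] j7 -0.29 t 19.03
 shift first (tool cm): [-6.44  0.48 -0.  ]
 rz 26.4  shift after turn: [-5.55  3.3  -0.  ]
tcp [0.4459 0.346  0.0715] yaw 26.8 tilt [ 0.001  0.001 -1.   ] j7 -0.29 t 19.03
 shift first (tool cm): [-2.390e+01  1.089e+01  1.000e-02]
 rz 26.4  shift after turn: [-1.655e+01  2.040e+01  1.000e-02]
```

carry_out --pt "0 0 0 0 0 6.6 0.5" --pt "0 0 0 0 0 6.6 0.5" --pt "0 0 0 0 0 6.6 0.5" --pt "0 0 0 0 0 6.6 0.5" --pt "-2.07 2.55 0 0 0 0 0.5" --pt "-2.07 2.55 0 0 0 0 0.5" --pt "-2.07 2.55 0 0 0 0 0.5" --pt "-2.07 2.55 0 0 0 0 0.5" --pt "-2.07 2.55 0 0 0 0 0.5" --pt "-2.07 2.55 0 0 0 0 0.5" --pt "-2.07 2.55 0 0 0 0 0.5" --pt "-2.07 2.55 0 0 0 0 0.5"

```text
time: 20.03
tcp_pos: [0.6515, 0.1802, 0.0702]
ee_rot: [-2.214, -2.229, -0.0]
ft_force: [-0.0, 1.1, -2.1]
gripper_width: 0.115
grasp_force: 35.0
```

carry_out --pt "0 0 0 0 0 0 0.5" --pt "0 0 0 0 0 0 0.5"

```text
time: 20.2
tcp_pos: [0.6518, 0.1785, 0.0698]
ee_rot: [2.218, 2.224, -0.001]
ft_force: [0.2, 1.3, -2.1]
gripper_width: 0.11
grasp_force: 35.0
```

```bash
python3 -c "
from h import *
s=read_state();print(s['grasp_force'],s['gripper_width']*87.8,s['ft_force'])
go(*unrail(0,1.0),0.35)"
```

```text
34.99967157840729 9.619556740683452 [ 0.21114581  1.34029649 -2.12343838]
tcp [0.6518 0.1785 0.0698] yaw 0.2 tilt [ 0.    -0.001 -1.   ] j7 -0.26 t 20.2
 shift first (tool cm): [-14.68  -0.04   0.02]
 rz -0.2  shift after turn: [-14.68  -0.09   0.02]
```

carry_out --pt "-0.7 0.03 0.4 0 0 -0.2 0.5" --pt "-1.4 0 0.4 0 0 0 0.5" --pt "-1.4 0 0 0 0 0 0.5" --pt "-1.4 0 0 0 0 0 0.5" --pt "-1.4 0 0 0 0 0 0.5" --pt "-1.4 0 0 0 0 0 0.5" --pt "-1.4 0 0 0 0 0 0.5" --pt "-1.4 0 0 0 0 0 0.5" --pt "-1.2 0 0 0 0 0 0.5" --pt "-1.0 0 0 0 0 0 0.5" --pt "0 0 0 0 0 0 0.5"

```text
time: 21.12
tcp_pos: [0.6522, 0.0507, 0.0622]
ee_rot: [2.213, 2.229, -0.002]
ft_force: [0.7, -1.1, -1.5]
gripper_width: 0.112
grasp_force: 35.0
```

```bash
python3 -c "
from h import *
s=read_state();print(s['grasp_force'],s['gripper_width']*87.8,s['ft_force'],s['ft_torque'],rail(s['tcp_pos']))
go(*unrail(105,1.2),0.35)"
```

```text
34.99937653541565 9.809369756077311 [ 0.74952765 -1.07576597 -1.48779974] [-0.15974252  0.056329   -0.01781618] [-18.95636622   1.48119664]
tcp [0.6522 0.0507 0.0622] yaw 0.4 tilt [ 0.    -0.002 -1.   ] j7 -0.07 t 21.12
 shift first (tool cm): [-12.4   -0.04   0.02]
 rz 0.1  shift after turn: [-12.4   -0.03   0.02]
```

No contact. Go on into the channel.

carry_out --pt "-0.8 -0.04 0 0 0 0 0.5" --pt "-0.8 0 0 0 0 0 0.5" --pt "-0.8 0 0 0 0 0 0.5" --pt "-0.8 0 0 0 0 0 0.5" --pt "-0.8 0 0 0 0 0 0.5" --pt "0 0 0 0 0 0 0.5"

```text
time: 21.62
tcp_pos: [0.6521, 0.0116, 0.0622]
ee_rot: [2.212, 2.23, -0.002]
ft_force: [-0.3, 0.1, -2.1]
gripper_width: 0.117
grasp_force: 35.0
```

```bash
python3 -c "
from h import *
s=read_state();print(s['grasp_force'],s['gripper_width']*87.8,s['ft_force'],s['ft_torque'],rail(s['tcp_pos']))
go(*unrail(102,1.2),0.35)"
```

```text
34.9994158744812 10.289858412321532 [-0.32751604  0.12385372 -2.06391411] [-0.07741919  0.008713   -0.02407512] [20.20666048  1.13289801]
tcp [0.6521 0.0116 0.0622] yaw 0.5 tilt [ 0.    -0.001 -1.   ] j7 -0.01 t 21.62
 shift first (tool cm): [-8.18 -0.01  0.01]
 rz 0.1  shift after turn: [-8.18  0.01  0.01]
```

carry_out --pt "-1.2 0 0 0 0 0 0.5" --pt "-1.4 0 0 0 0 0 0.5" --pt "-1.4 0 0 0 0 0 0.5" --pt "-1.4 0 0 0 0 0 0.5" --pt "-1.4 0 0 0 0 0 0.5" --pt "-1.2 0 0 0 0 0 0.5" --pt "0 0 0 0 0 0 0.5"

```text
time: 22.2
tcp_pos: [0.6527, -0.0706, 0.0623]
ee_rot: [2.214, 2.227, -0.002]
ft_force: [-0.3, 0.0, -1.6]
gripper_width: 0.113
grasp_force: 35.0
```

carry_out --pt "0 0 0.1 0 0 0 4" --pt "0 0 0 0 0 0 4" --pt "0 0 0 0 0 0 4" --pt "0 0 0 0 0 0 4" --pt "0 0 -2.5 0 0 0 4" --pt "0 0 -3 0 0 0 4" --pt "0 0 -3 0 0 0 4" --pt "0 0 -3 0 0 0 4" --pt "0 0 -3 0 0 0 4" --pt "0 0 0 0 0 0 4"

```text
time: 23.03
tcp_pos: [0.656, -0.0651, 0.2132]
ee_rot: [2.204, 2.229, 0.011]
ft_force: [0.2, 0.4, -0.1]
gripper_width: 0.453
grasp_force: 0.0
```

```bash
python3 -c "
from h import *
s=read_state();print(s['ft_force'],rail(s['tcp_pos']))
go(.5291,-.174,-8.5)"
```

```text
[ 0.23384057  0.4129502  -0.05544044] [96.85386734  4.61886884]
tcp [ 0.656  -0.0651  0.2132] yaw 0.7 tilt [ 0.01  0.   -1.  ] j7 0.1 t 23.03
 shift first (tool cm): [-10.75 -12.82  -0.13]
 rz 9.2  shift after turn: [-12.65 -10.94  -0.13]
```

carry_out --pt "-2.1 -2.5 0 0 0 0 6" --pt "-2.1 -2.5 0 0 0 0 6" --pt "-2.1 -2.5 0 0 0 0 6" --pt "-2.1 -2.5 0 0 0 0 6" --pt "-2.1 -2.5 0 0 0 0 6" --pt "0 0 0 0 0 4.6 6" --pt "0 0 0 0 0 4.6 6" --pt "0 0 0 0 0 0 6" --pt "0 0 0 0 0 0 6"

```text
time: 23.78
tcp_pos: [0.5292, -0.1712, 0.2061]
ee_rot: [-2.378, -2.053, -0.0]
ft_force: [1.3, 0.6, -0.1]
gripper_width: 0.678
grasp_force: 0.0
```

```bash
python3 -c "
from h import *
go(.5291,-.174,-8.5)
c=snap('wrist','w8.png');print([np.round(px(c,P),0) for P in([.5291,-.174,.036],[.5414,-.0922,.021],[.5131,-.2811,.021])])"
```

```text
tcp [ 0.5292 -0.1712  0.2061] yaw -8.4 tilt [ 0.  0. -1.] j7 0.15 t 23.78
 shift first (tool cm): [-0.28  0.03 -0.  ]
 rz 0.1  shift after turn: [-0.28  0.03 -0.  ]
[array([325., 224.]), array([325., 127.]), array([325., 328.])]
```

View pics/w8.png

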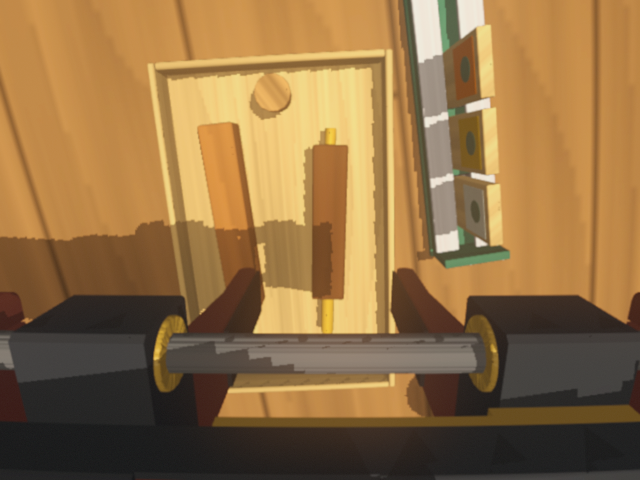

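The three cards stand in the channel. The keeper bar's wood runs from (330,146) to (329,298), pin at the top (331,128) and the long plunger at the bottom. It is aligned with the jaws.

carry_out --pt "-0.1 0.35 2.6 0 0 0 4.8" --pt "0 0 2.6 0 0 0 4.8" --pt "0 0 2.6 0 0 0 4.8" --pt "0 0 2.6 0 0 0 4.8" --pt "0 0 2.6 0 0 0 4.8" --pt "0 0 2.4 0 0 0 4.8" --pt "0 0 1.6 0 0 0 4.8" --pt "0 0 0.8 0 0 0 4.8" --pt "0 0 0.6 0 0 0 4.8" --pt "0 0 0.3 0 0 0 4.8" --pt "0 0 0 0 0 0 4.8" --pt "0 0 0 0 0 0 2.5"

```text
time: 24.83
tcp_pos: [0.533, -0.1735, 0.0199]
ee_rot: [2.381, 2.048, 0.001]
ft_force: [-0.3, -0.2, 0.0]
gripper_width: 0.501
grasp_force: 0.0
```

carry_out --pt "0 0 0 0 0 0 2.5" --pt "0 0 0 0 0 0 2.5" --pt "0 0 0 0 0 0 2.5" --pt "0 0 0 0 0 0 2.5" --squeeze 45

```text
time: 25.17
tcp_pos: [0.5327, -0.1735, 0.0199]
ee_rot: [2.381, 2.048, 0.001]
ft_force: [-1.9, 0.6, 5.7]
gripper_width: 0.338
grasp_force: 45.0
```

```bash
python3 -c "
from h import *
s=read_state();print(s['grasp_force'],s['gripper_width']*87.8,s['ft_force'],s['tcp_pos'])"
```

```text
44.95686113834381 29.695732658080914 [-1.85986287  0.56521169  5.72658819] [ 0.53267326 -0.17350954  0.01992768]
```

carry_out --pt "0 0 -0.5 0 0 0 2.5" --pt "0 0 -1.5 0 0 0 2.5" --pt "0 0 -2 0 0 0 2.5" --pt "0 0 -2 0 0 0 2.5" --pt "0 0 -2 0 0 0 2.5" --pt "0 0 -2 0 0 0 2.5" --pt "0 0 -2 0 0 0 2.5" --pt "0 0 -1 0 0 0 2.5" --pt "0 0 0 0 0 0 2.5" --pt "0 0 0 0 0 0 2.5"

```text
time: 26.0
tcp_pos: [0.5322, -0.1733, 0.149]
ee_rot: [2.382, 2.049, 0.001]
ft_force: [-0.1, -0.3, -2.9]
gripper_width: 0.336
grasp_force: 45.0
```

```bash
python3 -c "
from h import *
s=read_state();print(s['grasp_force'],s['gripper_width']*87.8,s['ft_force'],s['ft_torque'])
go(*unrail(-45,-5),-89.65)
c=snap('wrist','w9.png')
M=R.from_rotvec(s['ee_rot']).as_matrix()
for a in(.07,-.07,.084,-.11): print(a,np.round(px(c,s['tcp_pos']+M@[a,0,-.015 if abs(a)==.07 else 0]),1))
cv2.imwrite('pics/c9.png',cv2.resize(c['img'][60:460,200:460,::-1],None,fx=1.5,fy=1.5,interpolation=2))"
```

```text
44.95339214801788 29.498128465410424 [-0.06659152 -0.28274801 -2.87802856] [ 0.0047078   0.02784288 -0.02409033]
tcp [ 0.5322 -0.1733  0.149 ] yaw -8.6 tilt [ 0.  0. -1.] j7 0.17 t 26.0
 shift first (tool cm): [2.642e+01 7.470e+00 1.000e-02]
 rz 81.1  shift after turn: [ 1.148e+01 -2.494e+01  1.000e-02]
0.07 [323.4 129.9]
-0.07 [323.6 452.8]
0.084 [323.6  94.2]
-0.11 [323.8 492.5]
```

View pics/c9.png

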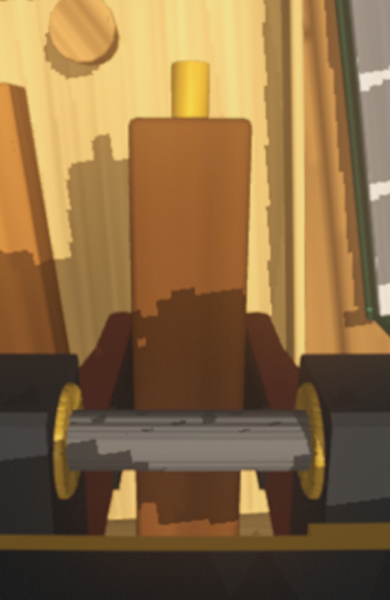

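The wood's end is at about 139 px against 130 predicted. So bar_mid lies about 3.5 mm behind the TCP along the bar, and the bar is straight in the jaws. Swing over the cheeks.

carry_out --pt "3.2 1.17 0 0 0 0 2.5" --pt "3.2 1.17 0 0 0 0 2.5" --pt "3.2 1.17 0 0 0 0 2.5" --pt "3.2 1.17 0 0 0 0 2.5" --pt "3.2 1.17 0 0 0 0 2.5" --pt "3.2 1.17 0 0 0 0 2.5" --pt "3.2 1.17 0 0 0 0 2.5" --pt "3.2 1.17 0 0 0 0 2.5" --pt "0 0 0 0 0 0 2.5"

```text
time: 26.8
tcp_pos: [0.6641, 0.0751, 0.1465]
ee_rot: [-2.369, -2.056, -0.003]
ft_force: [-0.1, 1.9, -1.9]
gripper_width: 0.337
grasp_force: 45.0
```

carry_out --pt "0 0 0 0 0 6.76 2.5" --pt "0 0 0 0 0 6.76 2.5" --pt "0 0 0 0 0 6.76 2.5" --pt "0 0 0 0 0 6.76 2.5" --pt "0 0 0 0 0 6.76 2.5" --pt "0 0 0 0 0 6.76 2.5" --pt "0 0 0 0 0 6.76 2.5" --pt "0 0 0 0 0 6.76 2.5" --pt "0 0 0 0 0 6.76 2.5" --pt "0 0 0 0 0 6.76 2.5" --pt "0 0 0 0 0 6.76 2.5" --pt "0 0 0 0 0 6.76 2.5"

```text
time: 27.8
tcp_pos: [0.6622, 0.0654, 0.1471]
ee_rot: [3.141, -0.002, -0.004]
ft_force: [-1.1, -0.0, -1.9]
gripper_width: 0.34
grasp_force: 44.9
```

carry_out --pt "0 0 0 0 0 0 2.5" --pt "0 0 0 0 0 0 2.5"

```text
time: 27.97
tcp_pos: [0.6624, 0.0656, 0.1475]
ee_rot: [3.141, 0.014, -0.004]
ft_force: [-0.3, 0.7, -2.3]
gripper_width: 0.337
grasp_force: 45.0
```

```bash
python3 -c "
from h import *
s=read_state();print(s['grasp_force'],s['gripper_width']*87.8,s['ft_force'],s['ft_torque'],rail(s['tcp_pos']))
go(*unrail(-43.7,17.3),-89.65)"
```

```text
44.95375335216522 29.622314199550544 [-0.26724454  0.72528949 -2.33358914] [0.02371438 0.11955619 0.00624563] [-33.82511953  11.77672766]
tcp [0.6624 0.0656 0.1475] yaw -89.5 tilt [-0.002 -0.001 -1.   ] j7 -1.48 t 27.97
 shift first (tool cm): [ 0.55 -0.99 -0.  ]
 rz 0.1  shift after turn: [ 0.55 -0.99 -0.  ]
```

carry_out --pt "0.28 -0.5 0 0 0 0 2.5" --pt "0.27 -0.49 0 0 0 0 2.5" --pt "0 0 1.2 0 0 0 2.5" --pt "0 0 1.2 0 0 0 2.5" --pt "0 0 0 0 0 0 2.5" --pt "0 0 0 0 0 0 2.5"

```text
time: 28.47
tcp_pos: [0.6676, 0.0753, 0.1234]
ee_rot: [3.141, 0.008, -0.005]
ft_force: [0.3, 0.4, -1.6]
gripper_width: 0.341
grasp_force: 45.0
```

```bash
python3 -c "
from h import *
s=read_state();print(s['tcp_pos'],rail(s['tcp_pos']))
go(*unrail(-43.7,17.3),-89.65)
c=snap('wrist','w10.png');d=snap('scene','s10.png');t=snap('top','t10.png')
def q(c,P): return np.round(px(c,np.r_[unrail(P[0],P[1]),P[2]/1e3]),1)
print('cup edge w',q(c,(-73+1.3,73,62)),q(c,(-17+1.3,73,62)),'pin tip w',q(c,(rail(s['tcp_pos'])[0],rail(s['tcp_pos'])[1]+80.7,s['tcp_pos'][2]*1e3+1)))
print('scene wall top',q(d,(-71.7,-99,100)),q(d,(-15.7,-99,100)),'spring',q(d,(rail(s['tcp_pos'])[0],rail(s['tcp_pos'])[1]-113,s['tcp_pos'][2]*1e3+1)))
a=cv2.resize(c['img'][0:240,190:460,::-1],(400,356),interpolation=2);b=cv2.resize(d['img'][200:307,310:430,::-1],(400,356),interpolation=2);e=cv2.resize(t['img'][170:280,220:320,::-1],(220,242),interpolation=2)
cv2.imwrite('pics/c10.png',np.vstack([np.hstack([a,b]),cv2.copyMakeBorder(e,0,0,0,580,0)]))"
```

```text
[0.66755141 0.0753162  0.12342419] [-43.46223532  16.98724005]
tcp [0.6676 0.0753 0.1234] yaw -89.7 tilt [-0.003 -0.001 -1.   ] j7 -1.48 t 28.47
 shift first (tool cm): [ 0.03 -0.02 -0.  ]
 rz -0.1  shift after turn: [ 0.03 -0.02 -0.  ]
cup edge w [274.4 162.5] [373.6 162.5] pin tip w [324.  105.8]
scene wall top [371.1 225.5] [349.9 223. ] spring [360.5 217.5]
```

View pics/c10.png

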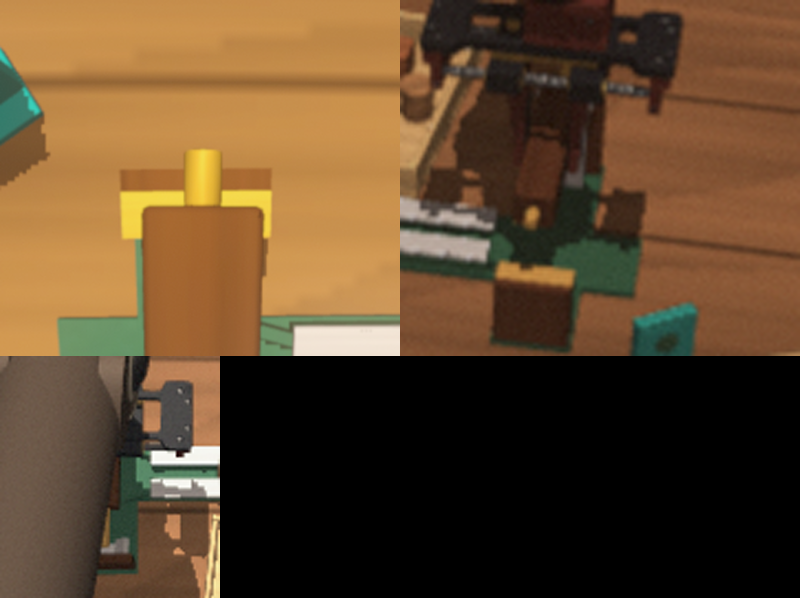

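The bar is level above the cheeks. The pin (crop x 203) is slightly right of the cup cheek's centre (196), so I nudge it left and come down with the plunger in front of the back wall, watching for side force.

carry_out --pt "0.05 -0.15 0.6 0 0 0 2.5" --pt "0 0 0.6 0 0 0 2.5" --pt "0 0 0.6 0 0 0 2.5" --pt "0 0 0.6 0 0 0 2.5" --pt "0 0 0.6 0 0 0 2.5" --pt "0 0 0 0 0 0 2.5" --pt "0 0 0 0 0 0 2.5"

```text
time: 29.2
tcp_pos: [0.6688, 0.077, 0.0945]
ee_rot: [3.141, 0.007, -0.002]
ft_force: [0.5, 0.1, -2.7]
gripper_width: 0.337
grasp_force: 45.0
```

```bash
python3 -c "
from h import *
s=read_state();print(s['tcp_pos'],rail(s['tcp_pos']),s['ft_force'],s['ft_torque'],s['gripper_width']*87.8)"
```

```text
[0.66878178 0.07700511 0.09449455] [-45.14367466  18.22779352] [ 0.48845714  0.06558051 -2.67014563] [-0.02086908  0.11064122  0.0288708 ] 29.62827383275975
```

carry_out --pt "0 0 0.5 0 0 0 2.5" --pt "-0.4 0 0 0 0 0 2.5" --pt "-0.4 0 0 0 0 0 2.5" --pt "-0.4 0 0 0 0 0 2.5" --pt "-0.3 0 0 0 0 0 2.5" --pt "0 0 0 0 0 0 2.5" --pt "0 0 0 0 0 0 2.5" --squeeze 50

```text
time: 29.78
tcp_pos: [0.6544, 0.0771, 0.0906]
ee_rot: [-3.141, -0.008, -0.002]
ft_force: [3.0, -0.1, -4.2]
gripper_width: 0.341
grasp_force: 50.0
```

```bash
python3 -c "
from h import *
s=read_state();print(s['tcp_pos'],rail(s['tcp_pos']),s['ft_force'],s['ft_torque'],s['gripper_width']*87.8)"
```

```text
[0.65442643 0.07710679 0.09058924] [-45.33214387   3.87332321] [ 3.02748978 -0.09075825 -4.21287955] [-0.10164413 -0.58153954  0.03386302] 29.906430863532574
```

carry_out --pt "-0.3 0 0 0 0 0 2.5" --pt "-0.3 0 0 0 0 0 2.5" --pt "-0.3 0 0 0 0 0 2.5" --pt "-0.2 0 0 0 0 0 2.5" --pt "0 0 0 0 0 0 2.5" --pt "0 0 0 0 0 0 2.5"

```text
time: 30.28
tcp_pos: [0.6433, 0.077, 0.0904]
ee_rot: [-3.141, -0.008, -0.001]
ft_force: [3.8, 0.0, -2.7]
gripper_width: 0.34
grasp_force: 50.0
```

carry_out --pt "-0.1 0 0 0 0 0 2.5" --pt "0 0 0 0 0 0 2.5" --pt "0 0 0 0 0 0 2.5"

```text
time: 30.53
tcp_pos: [0.6422, 0.077, 0.0902]
ee_rot: [-3.142, -0.008, -0.0]
ft_force: [3.7, 0.2, -1.5]
gripper_width: 0.343
grasp_force: 50.0
```

carry_out --pt "-0.1 0 0 0 0 0 2.5" --pt "0 0 0 0 0 0 2.5" --pt "0 0 0 0 0 0 2.5"

```text
time: 30.78
tcp_pos: [0.6412, 0.077, 0.0902]
ee_rot: [-3.142, -0.008, -0.0]
ft_force: [4.6, 0.9, -1.8]
gripper_width: 0.339
grasp_force: 50.0
```

```bash
python3 -c "
from h import *
s=read_state();print(s['tcp_pos'],rail(s['tcp_pos']),s['ft_force'],s['ft_torque'],s['gripper_width']*87.8)"
```

```text
[0.64118754 0.07700544 0.0902099 ] [-45.31082835  -9.36594174] [ 4.64375605  0.85817035 -1.82328597] [ 0.04414318 -0.85380114 -0.02868214] 29.780073874934764
```

carry_out --pt "-0.1 0 0 0 0 0 2.5" --pt "0 0 0 0 0 0 2.5" --pt "0 0 0 0 0 0 2.5"

```text
time: 31.03
tcp_pos: [0.6409, 0.0771, 0.0904]
ee_rot: [-3.142, -0.008, -0.003]
ft_force: [5.6, 0.6, -2.7]
gripper_width: 0.337
grasp_force: 50.0
```

carry_out --pt "-0.1 0 0 0 0 0 2.5" --pt "0 0 0 0 0 0 2.5" --pt "0 0 0 0 0 0 2.5"

```text
time: 31.28
tcp_pos: [0.6408, 0.0771, 0.0907]
ee_rot: [-3.142, -0.008, -0.006]
ft_force: [8.8, -0.1, -2.4]
gripper_width: 0.335
grasp_force: 50.0
```

The wood meets the ribs at TCP x≈0.641. Back off about 1 mm and come down step by step.

carry_out --pt "0.27 0 0 0 0 0 2.5" --pt "0 0 0.3 0 0 0 2.5" --pt "0 0 0.4 0 0 0 2.5" --pt "0 0 0.4 0 0 0 2.5" --pt "0 0 0.4 0 0 0 2.5" --pt "0 0 0 0 0 0 2.5" --pt "0 0 0 0 0 0 2.5"

```text
time: 31.87
tcp_pos: [0.6414, 0.0769, 0.0745]
ee_rot: [3.141, 0.007, -0.001]
ft_force: [3.7, 0.6, -3.4]
gripper_width: 0.34
grasp_force: 50.0
```

```bash
python3 -c "
from h import *
s=read_state();print(s['tcp_pos'],rail(s['tcp_pos']),s['ft_force'],s['ft_torque'],s['gripper_width']*87.8,s['ee_rot'])"
```

```text
[0.64141177 0.07690645 0.07445849] [-45.21049075  -9.14231299] [ 3.74844897  0.58060951 -3.43394758] [ 0.03907264 -1.05935048  0.03601054] 29.88332328347211 [ 3.14130690e+00  7.45519000e-03 -1.49400072e-03]
```

carry_out --pt "0.03 0 0.4 0 0 0 2.5" --pt "0 0 0.4 0 0 0 2.5" --pt "0 0 0 0 0 0 2.5" --pt "0 0 0 0 0 0 2.5"

```text
time: 32.2
tcp_pos: [0.6419, 0.077, 0.0668]
ee_rot: [3.141, 0.008, -0.001]
ft_force: [4.4, -0.0, -3.2]
gripper_width: 0.338
grasp_force: 50.0
```

carry_out --pt "0 0 0.25 0 0 0 2.5" --pt "0 0 0.25 0 0 0 2.5" --pt "0 0 0 0 0 0 2.5" --pt "0 0 0 0 0 0 2.5"

```text
time: 32.53
tcp_pos: [0.642, 0.077, 0.062]
ee_rot: [3.142, 0.008, -0.0]
ft_force: [4.6, -0.1, -1.6]
gripper_width: 0.34
grasp_force: 50.0
```

carry_out --pt "0 0 0.3 0 0 0 2.5" --pt "0 0 0.3 0 0 0 2.5" --pt "0 0 0.3 0 0 0 2.5" --pt "0 0 0 0 0 0 2.5" --pt "0 0 0 0 0 0 2.5"

```text
time: 32.95
tcp_pos: [0.6418, 0.077, 0.0527]
ee_rot: [3.141, 0.008, -0.001]
ft_force: [4.2, 0.4, -3.2]
gripper_width: 0.342
grasp_force: 50.0
```

carry_out --pt "0 0 0.25 0 0 0 2.5" --pt "0 0 0.25 0 0 0 2.5" --pt "0 0 0.1 0 0 0 2.5" --pt "0 0 0 0 0 0 2.5" --pt "0 0 0 0 0 0 2.5"

```text
time: 33.37
tcp_pos: [0.642, 0.077, 0.047]
ee_rot: [3.142, 0.008, -0.0]
ft_force: [4.6, 0.8, -3.1]
gripper_width: 0.339
grasp_force: 50.0
```

```bash
python3 -c "
from h import *
s=read_state();print(s['tcp_pos'],rail(s['tcp_pos']),s['ft_force'],s['ft_torque'],s['gripper_width']*87.8,s['ee_rot'])"
```

```text
[0.64204484 0.07697601 0.04698226] [-45.27621488  -8.50882998] [ 4.64993051  0.75697369 -3.11257241] [ 0.07005149 -0.79533033  0.00271837] 29.778902286506344 [ 3.14154474e+00  7.50725833e-03 -2.59462299e-04]
```

carry_out --pt "0 0 0.1 0 0 0 2.5" --pt "0.2 0 0 0 0 0 2.5" --pt "0.3 0 0 0 0 0 2.5" --pt "0 0 0 0 0 0 2.5" --pt "0 0 0 0 0 0 2.5"

```text
time: 33.78
tcp_pos: [0.6472, 0.077, 0.0461]
ee_rot: [3.142, 0.008, -0.0]
ft_force: [2.9, 0.1, -0.4]
gripper_width: 0.336
grasp_force: 50.0
```

carry_out --pt "0.3 0 0 0 0 0 2.5" --pt "0.3 0 0 0 0 0 2.5" --pt "0.2 0 0 0 0 0 2.5" --pt "0 0 0 0 0 0 2.5" --pt "0 0 0 0 0 0 2.5"

```text
time: 34.2
tcp_pos: [0.6549, 0.077, 0.0459]
ee_rot: [3.142, 0.008, -0.001]
ft_force: [2.1, -0.2, -1.3]
gripper_width: 0.34
grasp_force: 50.0
```

```bash
python3 -c "
from h import *
s=read_state();print(s['tcp_pos'],rail(s['tcp_pos']),s['ft_force'],s['ft_torque'],s['gripper_width']*87.8,s['ee_rot'])"
```

```text
[0.654943   0.07702768 0.0459378 ] [-45.24991167   4.38940398] [ 2.09434552 -0.23527158 -1.31403954] [-0.01458063 -0.32346865  0.00641607] 29.875821308088153 [ 3.14154477e+00  7.58322183e-03 -8.87351457e-04]
```

carry_out --pt "0.15 0 0.1 0 0 0 2.5" --pt "0 0 0.05 0 0 0 2.5" --pt "0 0 0 0 0 0 2.5" --pt "0 0 0 0 0 0 2.5" --squeeze 10

```text
time: 34.53
tcp_pos: [0.6564, 0.0771, 0.0445]
ee_rot: [-3.142, -0.008, 0.001]
ft_force: [3.2, 0.4, -2.1]
gripper_width: 0.338
grasp_force: 10.0
```

carry_out --pt "0 0 0 0 0 0 4" --pt "0 0 0 0 0 0 4.5" --pt "0 0 0 0 0 0 4.5" --pt "0 0 0 0 0 0 4.5" --pt "0 0 0 0 0 0 4.5" --pt "0 0 -1 0 0 0 4.5" --pt "0 0 -2 0 0 0 4.5" --pt "0 0 -3 0 0 0 4.5" --pt "0 0 -3 0 0 0 4.5" --pt "0 0 -3 0 0 0 4.5" --pt "0 0 -3 0 0 0 4.5" --pt "0 0 0 0 0 0 4.5"

```text
time: 35.53
tcp_pos: [0.6597, 0.0767, 0.2021]
ee_rot: [-3.14, -0.007, -0.015]
ft_force: [-0.1, 0.2, 0.1]
gripper_width: 0.513
grasp_force: 0.0
```

```bash
python3 -c "
from h import *
s=read_state();print(s['tcp_pos'],s['ft_force'],s['gripper_width'])"
```

```text
[0.65968556 0.07673754 0.20214106] [-0.13768193  0.1830017   0.11094318] 0.5129795950804106
```

carry_out --pt "-2 -3 0 0 0 0 4.5" --pt "-2 -3 0 0 0 0 4.5" --pt "-2 -3 0 0 0 0 4.5" --pt "-2 -3 0 0 0 0 4.5" --pt "-2 -3 0 0 0 0 4.5" --pt "-2 -3 0 0 0 0 4.5" --pt "-2 -3 0 0 0 0 4.5" --pt "0 0 0 0 0 0 4.5"

```text
time: 36.2
tcp_pos: [0.5106, 0.2942, 0.1945]
ee_rot: [-3.138, -0.023, 0.005]
ft_force: [0.8, 0.4, -0.1]
gripper_width: 0.514
grasp_force: 0.0
```

```bash
python3 -c "
from h import *
t=snap('top','t11.png');d=snap('scene','s11.png')
a=cv2.resize(t['img'][170:280,230:410,::-1],(800,489),interpolation=2)[:,:480]
b=cv2.resize(d['img'][215:315,310:390,::-1],(320,400),interpolation=2);e=cv2.resize(d['img'][215:295,220:380,::-1],(400,200),interpolation=2)
b=cv2.copyMakeBorder(b,0,89,0,0,0)
g=np.vstack([np.hstack([a,b])]);f=cv2.copyMakeBorder(cv2.resize(d['img'][230:290,230:350,::-1],(222,111),interpolation=2),0,0,0,578,0)
cv2.imwrite('pics/c11.png',np.vstack([g,f]))"
```

```text
(no output)
```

View pics/c11.png

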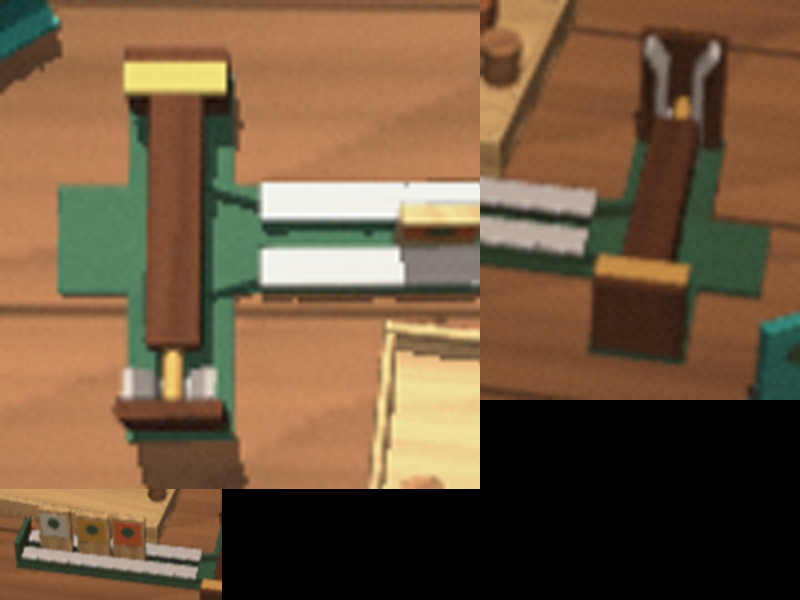

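The bar lies level with its wood against the cup cheek and its plunger between the ribs (crop (173,372)). White, yellow and orange are all in the channel, and no other real card stands on the bench. Handing in.

```bash
python3 -c "
from station import *
print(hand_in())"
```

```text
the job is handed in; nothing more can be done
None
```

The white, yellow and orange cards (the only real ones on the bench) stand in the channel, the keeper bar is seated with its pin in the cup and plunger in the groove, and the job is handed in; hand-in gave no verdict.

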